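Snap the spice jars back into the rack's spring clips

ROBOT

A 6-joint arm with a two-finger parallel gripper is mounted at the origin on a cart in front of the work surface, level with it; the furniture and walls round the work are solid. World frame = base frame: x ahead of the robot, y to its left, z up, the work surface at z = 0. Lengths are in mm, angles in rad, forces in N, time in s.
With the tool pointing down it reaches from about 300 to 775 mm from the base axis. Payload 14.6 kg.
Tool frame: the origin (TCP) lies on the centre line of the jaws, within the pads' length; the fingertips stand 8 mm ahead of it and the grasp point (between the pads) lies 11 mm behind it; z points along the fingers, y is the line along which they close (so a half turn about z gives the same grasp; the last joint's range is limited). The gripper opens to 94 mm and grips with 3 to 60 N. Pads are 16 mm wide; open, the fingers measure 119 mm over their backs; the gripper's body (75 mm by 177 mm) begins 78 mm behind the grasp point.
Start: joints at [1.283, 0.3, 1.521, -0, 1.321, -0.067], TCP at [120.454, 536.638, 213.446] pointing down, gripper open.
Joint ranges: [-3.03, 3.03], [-0.79, 2.21], [0.23, 2.52], [-1.04, 4.18], [0, 3.07], [-2.55, 2.55]. Speed limits (rad/s): [2.22, 2.22, 2.57, 3.14, 3.14, 3.14].

INTERFACE

Orientations are given as [roll, pitch, yaw] about the fixed x, y, z axes, in that order (R = Rz(yaw) Ry(pitch) Rx(roll)).
In Python, from cell import manip gives the robot as it stands.
- The arm moves only by the tool jog_arm, never from a script. Its argument "rows" is one flat list of numbers, 7 for each row, row after row: the shift along the world's x, y, z in cm, then the turn, a rotation vector about the world's x, y, z in rad, then the closure, from 0 (fully open) to 1 (shut). In form: [dx, dy, dz, rx, ry, rz, fingers, dx, dy, dz, rx, ry, rz, fingers, ...]. A call has 1 to 20 rows; each row shifts and turns the commanded pose from where the row before left it; what a row does not reach is not made up. A row lasts 1/12 s, in which the tool goes at most 41.7 mm and 7.16 degrees, less where a joint would pass 70% of its speed; a pose out of reach is approached as far as the arm can. A call with a gripper value outside its range is refused whole. The fingers move at their own pace and stop on an object; "newtons" is the grip in N (left out, the last holds). Time passes only in rows, so rows that do not move let the fingers close. It gives the time, the measured TCP pose, the force, the opening and the grip force at its end, in the units of the state.
- manip.read_state(): the state, without advancing time (a new reading comes with each control period).
- manip.camera(name): name is "side" or "top"; returns (picture, depth): 480x640x3 uint8, blue, green, red; 480x640 float32, mm along the optical axis (not along the pixel's ray), 0 where there is no reading.
- manip.camera_model(name): a dict with "K" (3x3 intrinsics, pixels), "R" (3x3) and "t" (3): a world point X has camera coordinates R X + t. Camera axes: x right, y down, z forward; pixel columns grow to the right and rows downward; lengths in mm; the calibration is good to about 2 mm. A picture is of the moment at which its call begins. camera_model takes no time and is no camera call.
- manip.sign_off(): hands the job in; it is judged then, once.
The state is a dict: "clock": time; "joints": joint angles; "qd": joint speeds; "effort": joint torques, N m; "eef_pos": TCP position; "eef_rot": TCP orientation; "wrist_force": force on the tool from outside, world axes, zero at the start; "moment": the same for the moment, N m; "finger_gap": finger opening in mm; "finger_force": force on a finger pad.
Only numpy, scipy, OpenCV 4.12 (cv2) and the standard library are available. Lean on these libraries where they do the work, as an engineer would, in place of code of your own. Each camera call takes 0.05 s, during which the arm holds its last target. There are 200 camera calls.

TASK

Put the two spice jars from the chopping board back in the spice rack: stand each on the rack's base in front of an empty clip and press it straight in from the front until it has snapped in fully home, upright and against the stop behind it. They are glass, so do not knock one over or press much harder than it takes, and leave the jars already in the rack and everything else where they are.

Things in the scene. Friction and masses are not known exactly. Their poses are not given: they have to be found in the camera images.
- jar_1: glass spice jar with a green screw cap, 46 mm in diameter and 106 mm tall, about 110 g (70 to 140 g); straight sides to 74 mm, tapering shoulder to 85 mm, green cap 45 mm in diameter from 85 to 105 mm above the foot. Origin: centre of its foot; z up along its axis. Stands on the chopping board at the start; to be put away.
- jar_2: Same kind of jar as jar_1, same frame. Stands on the chopping board at the start; to be put away.
- clip_1: Empty spring clip, one of four alike in a row on the rack, 82 mm apart. Origin: where the centre of a jar's foot stands when the jar is fully home, on the base plank (12 mm above the worktop). x points level into the rack, the way a jar is pressed in; y left along the row; z up. Its sizes and feel are told under clip_2, clip_3 and clip_4.
- clip_2: Empty spring clip, same frame as clip_1. Two sprung steel jaws, 36 to 56 mm above the origin, close round the jar from both sides. Their flared mouth is 58 mm wide at x = -33 mm and narrows to a 36 mm throat at x = -15 mm; a jar's body meets the jaws when it stands about 31 mm in front of home.
- clip_3: Clip that holds jar_3, same frame as clip_1. Pressing a jar into a clip: the push rises to 10 to 20 N about 25 mm short of home as the jaws spread, then falls to almost nothing as they snap shut in front of its widest part; it can stay a few mm short, so press on until the stop is felt. A jar pushed by its cap swings in the fingers.
- clip_4: Clip that holds jar_4, same frame as clip_1. A rigid black stop behind the jar, two upright ribs 2 to 76 mm high and 20 mm apart, centres it and ends the travel. Between the jaws' tips the jar's front is open: press it there with anything slimmer than the throat, 30 to 50 mm above its foot; a push much higher tips the jar instead of driving it in.
- jar_3: Same kind of jar as jar_1, same frame. Already home in clip_3; stays there.
- jar_4: Same kind of jar as jar_1, same frame. Already home in clip_4; stays there.
- spice_rack: low beech spice rack, fixed: base plank 344 mm wide, 12 mm thick, from 75 mm in front of the jars' home line to 49 mm behind it; back board 88 mm high, its front 34 mm behind that line, with a rail that carries the clips. Origin: on the worktop under the middle of the home line; x to the back, y left along the row. Which two clips are empty changes.
- chopping_board: pale chopping board lying flat, left of the rack; 185 mm along its x, 270 mm along its y, 11 mm thick; origin: centre of its underside. The two jars stand on it, caps up. Wall cupboards hang over the back of the worktop (from x = 0.58 m on, undersides 0.58 m up): stay low there.
- peeler: black-handled vegetable peeler, 170 mm long, lying on the chopping board; origin under its middle, x along it. Bystander.
- tomato: red tomato, 75 mm; origin at its underside. Bystander.
- pepper_mill: turned wooden pepper mill, 58 mm wide, 155 mm tall, standing; origin at its foot. Bystander.
- striped_mug: white mug with dark stripes, 86 mm wide, 90 mm tall; origin at its foot. Bystander.
- bean_tin: squat red and yellow food tin, 75 mm wide, 58 mm tall, standing; origin at its foot. Bystander.
Things that resemble listed ones, but are neither listed nor needed, are in the scene too. What is shaped like the jar_2 but orange is not meant.

How it is judged:
By the outcome, as a careful person would: the job done as asked, in the order asked, and still so for the second after the job is handed in, with the robot touching nothing.
It also fails if it takes over 72 s, if anything falls off the work surface, if the arm or the gripper's body presses on something with over 40 N, if the wrist force passes 120 N, or if a joint passes its speed limit or range.

## Working session

There is one attempt and no reset: what is moved stays moved. The work goes in short steps, Python scripts to look and compute and a tool call to move; the robot and the scene stay as the last step left them, time stands still between calls to the robot, and variables do not carry over. Pictures are saved under pics/ and viewed, at most 10 in all, crops included, and the job is handed in when it is done.

Besides the shell and the picture viewer there is one more tool, called after "Emit:" as name(argument=value, ...), one argument or row to a line, values as JSON. jog_arm: Moves the arm, as the interface text tells. Its arguments: {"type":"object","properties":{"rows":{"type":"array"},"newtons":{"type":"number"}},"required":["rows"]}

```bash
mkdir -p pics
cat > h.py <<'E'
import numpy as np, cv2
from cell import manip
def snap(n):
    p,d=manip.camera(n); return p,d,manip.camera_model(n)
def ray(m,u,v,z):
    K,R,t=map(np.array,(m["K"],m["R"],m["t"]))
    c=-R.T@t; r=R.T@np.linalg.inv(K)@[u,v,1]; return c+r*(z-c[2])/r[2]
def cloud(d,m):
    K,R,t=map(np.array,(m["K"],m["R"],m["t"]))
    v,u=np.mgrid[:480,:640]; c=np.stack([u,v,np.ones_like(u)],-1)@np.linalg.inv(K).T*d[...,None]
    return (c-t)@R
E
python3 - <<'E'
from h import *
for n in("top","side"):
    p,d,m=snap(n); cv2.imwrite(f"pics/{n}0.png",p); np.savez(f"{n}0.npz",p=p,d=d)
    R=np.array(m["R"]);print(n,-R.T@np.array(m["t"]),R[2])
print(manip.read_state())
E
```

```text
top [ 484.72502495  -79.42625896 1294.28635019] [ 0.04840821  0.02040987 -0.99861909]
side [  112.39805139 -1044.90227832   996.52623227] [ 0.31777486  0.68174547 -0.6589706 ]
{'clock': 0.1, 'joints': array([ 1.28335549e+00,  3.00443270e-01,  1.52150396e+00, -2.19135918e-05,
        1.32071162e+00, -6.65684065e-02]), 'qd': array([-0.00051897, -0.0015602 , -0.00080638, -0.00133453,  0.00122582,
        0.00118539]), 'effort': array([ 6.96061888e-04, -5.32648230e+01, -3.53276539e+01,  7.09319953e-02,
        2.35644478e-02, -5.42987198e-05]), 'eef_pos': array([120.42187143, 536.42409494, 212.93421732]), 'eef_rot': array([-3.14052741e+00, -4.97435745e-05,  2.92072563e+00]), 'wrist_force': array([0.74311101, 0.45606506, 1.00912617]), 'moment': array([ 0.00113196, -0.00131998, -0.01147317]), 'finger_force': 0.0, 'finger_gap': 93.84239269732736}
```

View pics/top0.png

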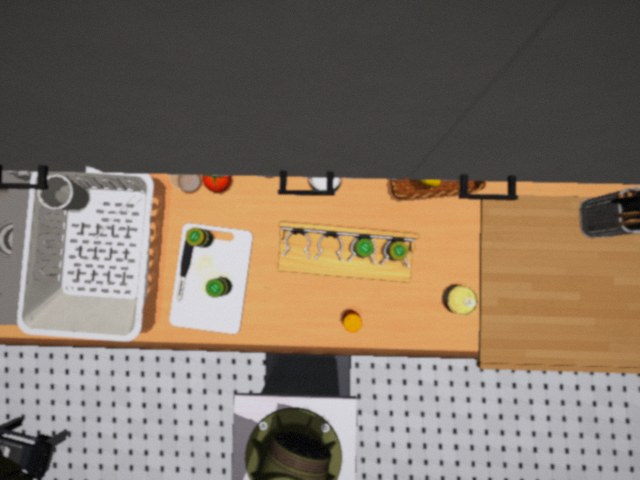

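View pics/side0.png

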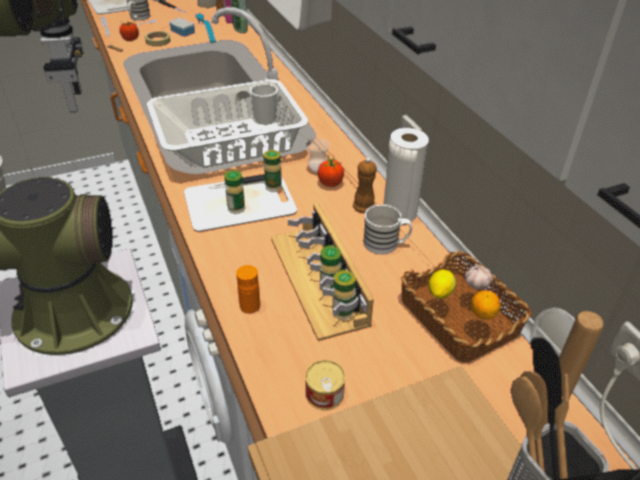

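The top view shows green caps at (198,237) and (217,287) on the board, and at (365,247) and (399,251) in the rack. The orange lookalike is at (352,322). The empty clips are at about (297,240) and (331,245). My choice is the two green jars on the board. The orange jar is ruled out by its colour, and the other two green ones are already home.

Run:
```python
from h import *
z=np.load("top0.npz");p,d=z["p"],z["d"];m=manip.camera_model("top")
zs=np.load("side0.npz");ps,ds=zs["p"],zs["d"];ms=manip.camera_model("side")
def caps(p,d,m,name):
    h=cv2.cvtColor(p,cv2.COLOR_BGR2HSV); g=cv2.inRange(h,(40,90,40),(85,255,255))
    C=cloud(d,m)
    n,l,s,c=cv2.connectedComponentsWithStats(g)
    for i in range(1,n):
        if s[i,4]>40:
            P=C[l==i];top=P[P[:,2]>np.percentile(P[:,2],90)-4]
            print(name,s[i],c[i].round(1),"ray117",ray(m,*c[i],117)[:2].round(1),"toppts",top.mean(0).round(1),((top.max(0)+top.min(0))/2).round(1),len(top))
    return C
C=caps(p,d,m,"top");S=caps(ps,ds,ms,"side")
# plank outline
h=cv2.cvtColor(p,cv2.COLOR_BGR2HSV)
msk=((C[...,2]>7)&(C[...,2]<17)).astype(np.uint8); msk[:, :270]=0; msk[:,425:]=0;msk[:200]=0;msk[290:]=0
P=C[msk>0]; r=cv2.minAreaRect(P[:,:2].astype(np.float32)); print("plank",r,P[:,2].mean(),cv2.boxPoints(r))
# back board top
b=(C[...,2]>80)&(C[...,2]<100); b[:,:270]=0;b[:,425:]=0;b[:215]=0;b[285:]=0
B=C[b]; print("back",len(B)); v=cv2.fitLine(B[:,:2].astype(np.float32),cv2.DIST_HUBER,0,.01,.01).ravel();print(v)
for a in range(-200,201,40): pass
mb=((C[...,2]>6)&(C[...,2]<16)).astype(np.uint8);mb[:,:165]=0;mb[:,256:]=0;mb[:220]=0;mb[336:]=0
P=C[mb>0];r=cv2.minAreaRect(P[:,:2].astype(np.float32));print("board",r)
A=cv2.resize(p[215:345,160:425],None,fx=3,fy=3,interpolation=cv2.INTER_CUBIC)
cv2.imwrite("pics/crop.png",A[:,:800])
```

```text
top [189 231  11  11  95] [194. 236.] ray117 [549.8 243.3] toppts [549.  238.9 133.7] [523.4  88.2 704.8] 71
top [355 237  19  20 275] [364.  246.7] ray117 [ 534.1 -162.7] toppts [ 533.2 -162.8  124.9] [ 519.8 -131.7  705.1] 178
top [394 245  11  11  95] [398.8 250.2] ray117 [ 527.8 -244.8] toppts [ 526.6 -239.4  154.1] [ 511.3 -168.3  705.3] 66
top [206 279  19  18 264] [214.9 287.3] ray117 [428.9 188.9] toppts [429.  187.2 130.9] [446.5  65.5 704.5] 169
side [267 151  10   6  43] [271.4 153.7] ray117 [550.2 241.4] toppts [550.9 242.9 115.7] [551.1 243.  116.7] 35
side [265 159  15   6  63] [271.8 161.4] ray117 [538.7 207.3] toppts [544.2 224.5 108.9] [546.9 226.6 109.9] 21
side [226 171  17  15 205] [233.3 178.2] ray117 [425.9 174. ] toppts [422.3 163.7 131.7] [ 279.7 -418.4  554.7] 107
side [265 172  15  15 131] [273.2 177.8] ray117 [516.9 138.3] toppts [546.  223.2  67.4] [546.6 225.7  67.8] 34
side [232 192  11  17 119] [237.8 200.2] ray117 [408.7  84.7] toppts [429.8 168.9  69.1] [430.1 170.6  70. ] 23
side [321 244  20  22 335] [330.2 255.2] ray117 [ 529.9 -173.8] toppts [ 530.5 -171.2  120.6] [ 332.  -594.2  555.2] 200
side [338 273  13   9  92] [344.4 277. ] ray117 [ 529.3 -245.2] toppts [ 523.7 -255.9  128.3] [ 327.6 -638.5  555.6] 76
side [334 282  22  10  98] [344. 287.] ray117 [ 516.3 -270.8] toppts [ 508.2 -281.7  134.1] [ 328.1 -646.   552.3] 38
plank ((541.9992065429688, -133.13876342773438), (206.86351013183594, 383.49664306640625), 4.5248565673828125) 11.449431270713553 [[ 423.7625    49.85202]
 [ 454.01715 -332.4493 ]
 [ 660.2359  -316.12955]
 [ 629.98126   66.17178]]
back 1016
[ 6.795502e-02  9.976884e-01  5.738683e+02 -1.242471e+02]
board ((447.90167236328125, 226.7069549560547), (288.021484375, 216.3046875), 2.2458364963531494)
```

View pics/crop.png

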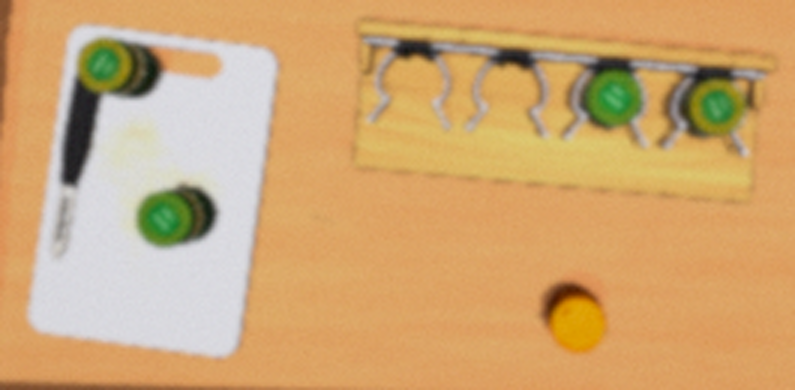

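The crop shows the board jars' caps at crop (105,66) and (165,218), with the peeler handle right beside the first one. The empty clips are at crop (413,80) and (511,90), and the jars already home at (615,97) and (715,105). That confirms the choice. Next I refine the centres and the rack's yaw.

Run:
```python
from h import *
z=np.load("top0.npz");p,d=z["p"],z["d"];m=manip.camera_model("top");C=cloud(d,m)
zs=np.load("side0.npz");S=cloud(zs["d"],manip.camera_model("side"))
g=dict(A=(549,243),B=(429,188),J3=(534,-163),J4=(528,-245))
h=cv2.cvtColor(p,cv2.COLOR_BGR2HSV)
for k,c in g.items():
    o=[]
    for X in(C,S):
        q=X[(X[...,2]>111)&(X[...,2]<124)&(np.hypot(X[...,0]-c[0],X[...,1]-c[1])<36)]
        r=cv2.minAreaRect(q[:,:2].astype(np.float32));lo,hi=np.percentile(q,[3,97],axis=0)
        o+=[len(q),((lo+hi)/2).round(1),(hi-lo)[:2].round(0)]
    # colour: saturated cap disc in top picture
    K,R,t=map(np.array,(m["K"],m["R"],m["t"]));x=K@(R@np.array([*c,117])+t);u,v=(x[:2]/x[2]).astype(int)
    w=np.zeros((480,640),np.uint8);cv2.circle(w,(u,v),12,255,-1)
    mk=cv2.inRange(h,(22,110,70),(85,255,255))&w
    cn=max(cv2.findContours(mk,0,2)[0],key=cv2.contourArea);e=cv2.minEnclosingCircle(cn)
    print(k,*o,"col",np.round(e[0],1),round(e[1],1),ray(m,*e[0],117)[:2].round(1))
# plank: front edge points & ends by colour-free depth: print back board front line and plank front edge
a=np.array([.9977,-.068]);b=np.array([.068,.9977])
q=C.reshape(-1,3);s=q[:,:2]@a;y=q[:,:2]@b
for nm,lo,hi in(("plank",8,16),("board88",82,96),("clips",40,62)):
    k=(q[:,2]>lo)&(q[:,2]<hi)&(s>430)&(s<620)&(y>-330)&(y<60)
    print(nm,k.sum(),np.percentile(s[k],[1,3,50,97,99]).round(1),np.percentile(y[k],[1,3,97,99]).round(1))
k=(q[:,2]>38)&(q[:,2]<64)&(s>490)&(s<575)&(y>-110)&(y<50)
print(np.histogram(y[k],bins=np.arange(-110,51,8)))
for nm,c in g.items(): print(nm,np.dot(c,a),np.dot(c,b))
pe=(q[:,2]>14)&(q[:,2]<40)&(q[:,0]>380)&(q[:,0]<600)&(q[:,1]>150)&(q[:,1]<320)
P=q[pe];print("peeler",cv2.minAreaRect(P[:,:2].astype(np.float32)),np.percentile(P[:,2],95))
```

```text
A 265 [549.6 243.8 115.7] [38. 40.] 138 [549.7 241.  115. ] [37. 41.] col [195.5 236.5] 10.1 [548.7 239.7]
B 278 [427.3 191.2 116. ] [38. 38.] 157 [427.8 187.8 114.8] [39. 40.] col [216.1 286.4] 10.4 [431.1 186.1]
J3 275 [ 533.2 -162.5  117.1] [38. 38.] 256 [ 533.  -165.3  115.4] [39. 41.] col [364.  247.5] 9.9 [ 532.2 -162.6]
J4 271 [ 527.2 -243.3  117.1] [36. 38.] 284 [ 527.9 -246.6  115.5] [39. 41.] col [398.7 250.9] 10.5 [ 526.3 -244.7]
plank 3334 [468.2 469.8 508.5 568.7 572.9] [-253.4 -246.5   52.2   57.5]
board88 917 [522.3 551.1 581.  589.6 590. ] [-251.2 -244.    50.1   56.7]
clips 139 [510.5 513.3 548.2 572.8 573. ] [-253.7 -249.8   56.1   57.7]
(array([11, 11,  3,  2,  1,  5,  1,  0,  3,  2,  3,  4,  3,  3,  7,  5,  4,
        1,  0,  4]), array([-110, -102,  -94,  -86,  -78,  -70,  -62,  -54,  -46,  -38,  -30,
        -22,  -14,   -6,    2,   10,   18,   26,   34,   42,   50]))
A 531.2133 279.7731
B 415.2293 216.7396
J3 543.8557999999999 -126.3131
J4 543.4456 -208.5325
peeler ((481.8898620605469, 233.2102508544922), (164.3268585205078, 204.160400390625), 89.15508270263672) 32.54888668720459
```

Emit:
jog_arm(
  rows=[1.9, -2.2, 0, 0, 0, 0.0095, 0, 1.9, -2.2, 0, 0, 0, 0.0095, 0, 1.9, -2.2, 0, 0, 0, 0.0095, 0, 1.9, -2.2, 0, 0, 0, 0.0095, 0, 1.9, -2.2, 0, 0, 0, 0.0095, 0, 1.9, -2.2, 0, 0, 0, 0.0095, 0, 1.9, -2.2, 0, 0, 0, 0.0095, 0, 1.9, -2.2, 0, 0, 0, 0.0095, 0, 1.9, -2.2, 0, 0, 0, 0.0095, 0, 1.9, -2.2, 0, 0, 0, 0.0095, 0, 1.9, -2.2, 0, 0, 0, 0.0095, 0, 1.9, -2.2, 0, 0, 0, 0.0095, 0, 1.9, -2.2, 0, 0, 0, 0.0095, 0, 1.9, -2.2, 0, 0, 0, 0.0095, 0, 1.9, -2.2, 0, 0, 0, 0.0095, 0, 1.9, -2.2, 0, 0, 0, 0.0095, 0, 0, 0, 0, 0, 0, 0, 0, 0, 0, 0, 0, 0, 0, 0],
  newtons=12,
)

```text
clock: 1.6
eef_pos: [424.7, 183.8, 213.1]
eef_rot: [-3.141, -0.001, 3.07]
wrist_force: [-0.1, -0.1, 0.4]
finger_gap: 94.1
finger_force: 0.0
```

Emit:
jog_arm(
  rows=[0.3, 0.5, -1, 0, 0, 0, 0, 0, 0, -1.4, 0, 0, 0, 0, 0, 0, -1.4, 0, 0, 0, 0, 0, 0, -1.4, 0, 0, 0, 0, 0, 0, -1.4, 0, 0, 0, 0, 0, 0, -1.4, 0, 0, 0, 0, 0, 0, -1.4, 0, 0, 0, 0, 0, 0, -1.4, 0, 0, 0, 0, 0, 0, -1.4, 0, 0, 0, 0, 0, 0, -1.4, 0, 0, 0, 0, 0, 0, -1.1, 0, 0, 0, 0, 0, 0, -0.7, 0, 0, 0, 0, 0, 0, 0, 0, 0, 0, 0.2, 0, 0, 0, 0, 0, 0, 0.3, 0, 0, 0, 0, 0, 0, 0.4, 0, 0, 0, 0, 0, 0, 0.42, 0, 0, 0, 0, 0, 0, 0.42],
)

```text
clock: 3.02
eef_pos: [427.7, 189.8, 60.0]
eef_rot: [3.141, 0.001, 3.073]
wrist_force: [0.8, -0.0, -0.5]
finger_gap: 64.3
finger_force: 0.0
```

Run:
```python
from h import *
p,d,m=snap("side");cv2.imwrite("pics/s1.png",cv2.resize(p[60:260,150:390],None,fx=3,fy=3))
s=manip.read_state();print(s["eef_pos"],s["finger_gap"],s["finger_force"],s["wrist_force"])
```

```text
[427.67232568 189.74331543  59.89216458] 59.888736903629884 0.0 [-0.27678016 -0.65185085 -0.64815663]
```

View pics/s1.png

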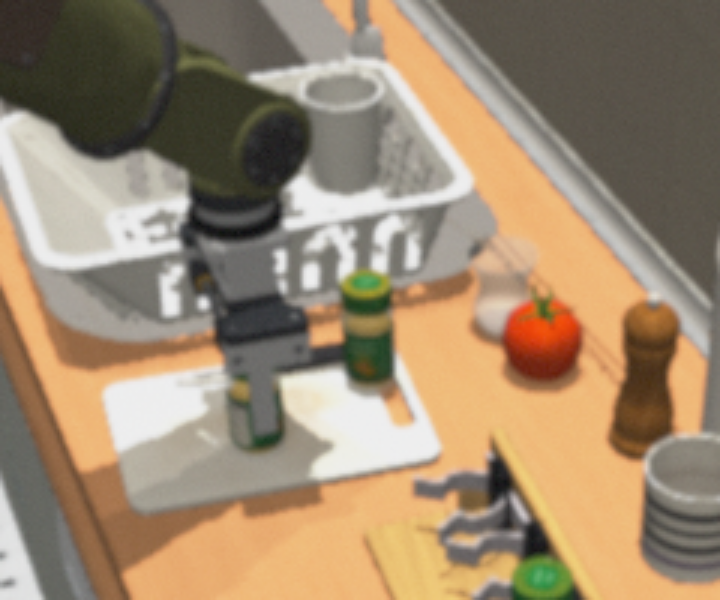

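The side crop shows the fingers around the front jar at crop (258,400). The rear jar at (367,330) and the peeler are clear. I'll close the fingers and lift.

Emit:
jog_arm(
  rows=[0, 0, 0, 0, 0, 0, 0.6, 0, 0, 0, 0, 0, 0, 0.7, 0, 0, 0, 0, 0, 0, 0.8, 0, 0, 0, 0, 0, 0, 1, 0, 0, 0, 0, 0, 0, 1, 0, 0, 0, 0, 0, 0, 1, 0, 0, 0, 0, 0, 0, 1, 0, 0, 0, 0, 0, 0, 1, 0, 0, 0.5, 0, 0, 0, 1, 0, 0, 1, 0, 0, 0, 1, 0, 0, 1.5, 0, 0, 0, 1, 0, 0, 1.5, 0, 0, 0, 1, 0, 0, 1, 0, 0, 0, 1, 0, 0, 0.5, 0, 0, 0, 1, 0, 0, 0, 0, 0, 0, 1],
  newtons=12,
)

```text
clock: 4.32
eef_pos: [427.8, 189.8, 120.5]
eef_rot: [3.141, 0.002, 3.073]
wrist_force: [0.7, 0.1, -0.7]
finger_gap: 45.9
finger_force: 12.0
```

Emit:
jog_arm(
  rows=[0.2, -0.9, 0, 0, 0, 0, 1, 0.4, -1.6, 0, 0, 0, 0, 1, 0.4, -1.8, 0, 0, 0, 0, 1, 0.4, -1.8, 0, 0, 0, 0, 1, 0.4, -1.8, 0, 0, 0, 0, 1, 0.4, -1.8, 0, 0, 0, 0, 1, 0.4, -1.8, 0, 0, 0, 0, 1, 0.4, -1.8, 0, 0, 0, 0, 1, 0.4, -1.8, 0, 0, 0, 0, 1, 0.4, -1.8, 0, 0, 0, 0, 1, 0.4, -1.8, 0, 0, 0, 0, 1, 0.4, -1.8, 0, 0, 0, 0, 1, 0.4, -1.8, 0, 0, 0, 0, 1, 0.4, -1.8, 0, 0, 0, 0, 1, 0.4, -1.6, 0, 0, 0, 0, 1, 0.4, -1.0, 0, 0, 0, 0, 1, 0.2, -0.2, 0, 0, 0, 0, 1, 0, 0, 0, 0, 0, 0, 1, 0, 0, 0, 0, 0, 0, 1],
)

```text
clock: 5.9
eef_pos: [491.2, -78.9, 119.1]
eef_rot: [3.141, -0.001, 3.073]
wrist_force: [-0.6, 0.2, -0.8]
finger_gap: 45.7
finger_force: 12.0
```

Emit:
jog_arm(
  rows=[0.1, 0, -0.6, 0, 0, 0, 1, 0, 0, -1, 0, 0, 0, 1, 0, 0, -1, 0, 0, 0, 1, 0, 0, -1, 0, 0, 0, 1, 0, 0, -1, 0, 0, 0, 1, 0, 0, -0.6, 0, 0, 0, 1, 0, 0, -0.3, 0, 0, 0, 1, 0, 0, 0, 0, 0, 0, 1, 0, 0, 0, 0, 0, 0, 1],
)

```text
clock: 6.65
eef_pos: [492.6, -79.4, 64.5]
eef_rot: [-3.142, 0.0, 3.073]
wrist_force: [0.1, -0.6, -1.1]
finger_gap: 46.2
finger_force: 12.0
```

Run:
```python
from h import *
p,d,m=snap("side");cv2.imwrite("pics/s2.png",cv2.resize(p[150:350,230:430],None,fx=3,fy=3))
s=manip.read_state();print(s["eef_pos"],s["finger_gap"],s["finger_force"],s["wrist_force"])
```

```text
[492.70009626 -79.43279339  64.78139752] 45.797017899357684 11.998482261551544 [-0.1176027   0.71224123 -1.11237307]
```

View pics/s2.png

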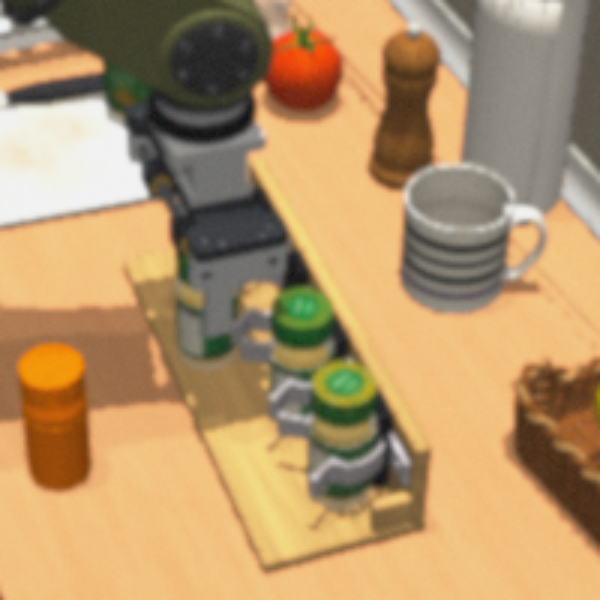

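The side crop shows the held jar, foot at crop (205,350), just above the plank's front part and in front of the empty clip next to jar_3. Next I lower the last millimetres.

Emit:
jog_arm(
  rows=[0, 0, -0.1, 0, 0, 0, 1, 0, 0, -0.1, 0, 0, 0, 1, 0, 0, -0.1, 0, 0, 0, 1, 0, 0, 0, 0, 0, 0, 1, 0, 0, 0, 0, 0, 0, 1],
)

```text
clock: 7.12
eef_pos: [492.4, -79.4, 61.4]
eef_rot: [-3.142, -0.0, 3.073]
wrist_force: [-0.1, -1.1, 0.3]
finger_gap: 45.9
finger_force: 12.0
```

Emit:
jog_arm(
  rows=[0, 0, -0.05, 0, 0, 0, 1, 0, 0, 0, 0, 0, 0, 1, 0, 0, 0, 0, 0, 0, 0.45, 0, 0, 0, 0, 0, 0, 0.4, 0, 0, 0, 0, 0, 0, 0.3, 0, 0, 0, 0, 0, 0, 0.25, 0, 0, 0, 0, 0, 0, 0.2, 0, 0, 0, 0, 0, 0, 0.2],
)

```text
clock: 7.78
eef_pos: [492.4, -79.3, 61.0]
eef_rot: [-3.142, -0.0, 3.073]
wrist_force: [-0.0, -0.7, 0.1]
finger_gap: 74.8
finger_force: 0.0
```

Emit:
jog_arm(
  rows=[-0.5, 0.03, 0, 0, 0, 0, 0.2, -0.8, 0.05, 0, 0, 0, 0, 0.2, -1, 0.07, 0, 0, 0, 0, 0.2, -1, 0.07, 0, 0, 0, 0, 0.2, -1, 0.07, 0, 0, 0, 0, 0.2, -0.7, 0.05, 0, -0.003, -0.04, 0, 1, 0, 0, 0, -0.003, -0.04, 0, 1, 0, 0, 0, 0, 0, 0, 1, 0, 0, 0, 0, 0, 0, 1, 0, 0, 0, 0, 0, 0, 1, 0, 0, 0, 0, 0, 0, 1, 0, 0, 0, 0, 0, 0, 1, 0, 0, 0, 0, 0, 0, 1],
)

```text
clock: 8.87
eef_pos: [442.6, -76.0, 60.9]
eef_rot: [-3.141, 0.08, 3.073]
wrist_force: [0.2, -0.1, -0.9]
finger_gap: 25.3
finger_force: 0.0
```

Run:
```python
from h import *
for n in ("side","top"):
    p,d,m=snap(n);C=cloud(d,m)
    c=(491,-79)
    q=C[(C[...,2]>110)&(C[...,2]<125)&(np.hypot(C[...,0]-c[0],C[...,1]-c[1])<32)]
    if len(q):
        lo,hi=np.percentile(q,[3,97],axis=0);print(n,len(q),(lo+hi)/2,hi-lo)
    if n=="side":cv2.imwrite("pics/s3.png",cv2.resize(p[150:350,230:430],None,fx=3,fy=3))
s=manip.read_state();print(s["eef_pos"],s["eef_rot"],s["finger_gap"],s["wrist_force"])
```

```text
side 129 [500.49314237 -83.80161451 115.63566172] [24.25469194 41.3306615   7.15275826]
top 280 [491.70668025 -80.4136815  116.4709394 ] [37.41275388 38.17741143  8.63681353]
[442.50508113 -75.93628559  60.8664146 ] [-3.14113682  0.0798813   3.07290959] 17.38014220506306 [0.63010977 0.06373429 0.28782902]
```

View pics/s3.png

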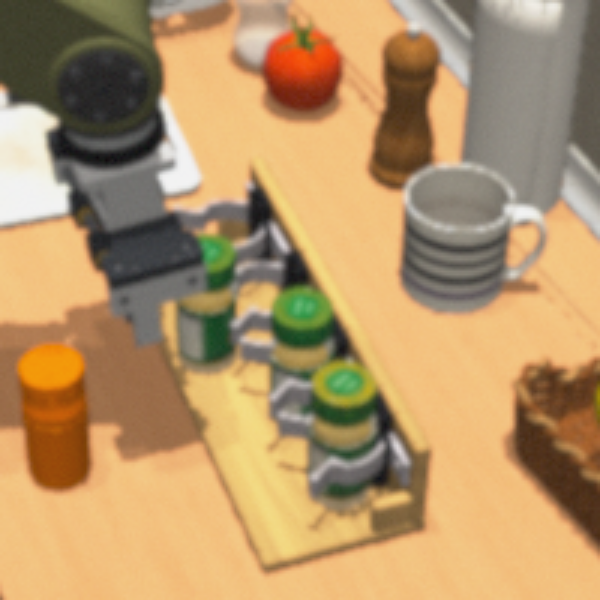

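Jar 1 stands upright in front of its clip, at crop (208,300). The gripper is in front of it, clear of everything. I'll bring the closed fingertips up on the clip's centre line.

Emit:
jog_arm(
  rows=[0, 0.3, 0, 0, 0, 0, 1, 0, 0, 0, 0, 0, 0, 1, 0.4, -0.03, 0, 0, 0, 0, 1, 0.4, -0.03, 0, 0, 0, 0, 1, 0.4, -0.03, 0, 0, 0, 0, 1, 0.3, -0.02, 0, 0, 0, 0, 1, 0.2, -0.01, 0, 0, 0, 0, 1, 0.2, -0.01, 0, 0, 0, 0, 1, 0.2, -0.01, 0, 0, 0, 0, 1, 0.2, -0.01, 0, 0, 0, 0, 1, 0.2, -0.01, 0, 0, 0, 0, 1, 0.2, -0.01, 0, 0, 0, 0, 1, 0.2, -0.02, 0, 0, 0, 0, 1, 0.1, -0.01, 0, 0, 0, 0, 1, 0, 0, 0, 0, 0, 0, 1],
)

```text
clock: 10.22
eef_pos: [472.6, -75.0, 60.9]
eef_rot: [-3.141, 0.08, 3.073]
wrist_force: [-0.4, -0.7, -0.9]
finger_gap: 0.4
finger_force: 0.1
```

Emit:
jog_arm(
  rows=[0.2, -0.014, 0, 0, 0, 0, 1, 0.2, -0.014, 0, 0, 0, 0, 1, 0.2, -0.014, 0, 0, 0, 0, 1, 0.1, -0.007, 0, 0, 0, 0, 1, 0, 0, 0, 0, 0, 0, 1],
)

```text
clock: 10.63
eef_pos: [478.8, -75.1, 60.7]
eef_rot: [3.142, 0.078, 3.073]
wrist_force: [-7.1, 2.7, 4.5]
finger_gap: 0.3
finger_force: 3.6
```

Emit:
jog_arm(
  rows=[0.2, -0.014, 0, 0, 0, 0, 1, 0.2, -0.014, 0, 0, 0, 0, 1, 0.1, -0.007, 0, 0, 0, 0, 1, 0, 0, 0, 0, 0, 0, 1],
)

```text
clock: 10.97
eef_pos: [483.5, -75.7, 60.6]
eef_rot: [-3.141, 0.077, 3.073]
wrist_force: [-9.1, -0.4, 4.7]
finger_gap: 0.2
finger_force: 4.7
```

Emit:
jog_arm(
  rows=[0.2, -0.014, 0, 0, 0, 0, 1, 0.2, -0.014, 0, 0, 0, 0, 1, 0.2, -0.014, 0, 0, 0, 0, 1, 0.2, -0.014, 0, 0, 0, 0, 1, 0, 0, 0, 0, 0, 0, 1],
)

```text
clock: 11.38
eef_pos: [491.7, -76.6, 60.6]
eef_rot: [-3.141, 0.077, 3.073]
wrist_force: [-7.9, -3.2, 3.1]
finger_gap: 0.7
finger_force: 3.9
```

Emit:
jog_arm(
  rows=[0.2, -0.014, 0, 0, 0, 0, 1, 0.2, -0.014, 0, 0, 0, 0, 1, 0.2, -0.014, 0, 0, 0, 0, 1, 0.2, -0.014, 0, 0, 0, 0, 1, 0, 0, 0, 0, 0, 0, 1],
)

```text
clock: 11.8
eef_pos: [500.7, -77.0, 60.9]
eef_rot: [-3.141, 0.08, 3.073]
wrist_force: [-0.4, -0.7, 0.1]
finger_gap: 0.1
finger_force: 0.5
```

Run:
```python
from h import *
p,d,m=snap("side");cv2.imwrite("pics/s4.png",cv2.resize(p[150:350,230:430],None,fx=3,fy=3))
s=manip.read_state();print(s["eef_pos"],s["finger_gap"],s["finger_force"],s["wrist_force"])
```

```text
[500.63865328 -76.96104282  60.89761272] 0.39953856434798385 0.290292706248394 [-0.09073137  0.12102274 -0.92075656]
```

View pics/s4.png

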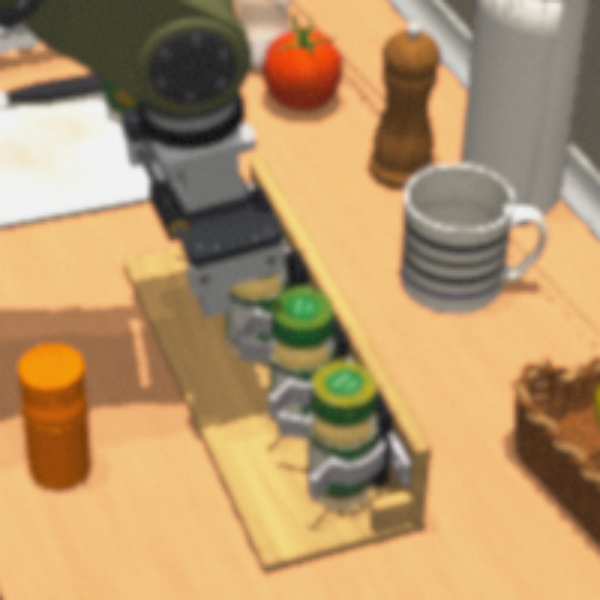

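The jar at crop (250,300) is in the jaws, upright and in line with the others, and it has snapped through. Next I press on gently until I feel the stop.

Emit:
jog_arm(
  rows=[0.2, -0.014, 0, 0, 0, 0, 1, 0.2, -0.014, 0, 0, 0, 0, 1, 0.1, -0.007, 0, 0, 0, 0, 1, 0, 0, 0, 0, 0, 0, 1],
)

```text
clock: 12.18
eef_pos: [505.8, -77.3, 61.0]
eef_rot: [-3.141, 0.081, 3.073]
wrist_force: [0.4, -0.2, -0.1]
finger_gap: 0.3
finger_force: 0.0
```

Emit:
jog_arm(
  rows=[0.1, -0.007, 0, 0, 0, 0, 1, 0.1, -0.007, 0, 0, 0, 0, 1, 0.1, -0.007, 0, 0, 0, 0, 1, 0, 0, 0, 0, 0, 0, 1],
)

```text
clock: 12.52
eef_pos: [507.7, -77.3, 60.7]
eef_rot: [-3.141, 0.078, 3.073]
wrist_force: [-6.2, 0.6, 3.3]
finger_gap: 0.7
finger_force: 3.2
```

Emit:
jog_arm(
  rows=[0.1, -0.007, 0, 0, 0, 0, 1, 0, 0, 0, 0, 0, 0, 1, 0, 0, 0, 0, 0, 0, 1],
)

```text
clock: 12.77
eef_pos: [507.9, -77.3, 60.6]
eef_rot: [-3.142, 0.076, 3.073]
wrist_force: [-12.1, 0.5, 7.2]
finger_gap: 0.4
finger_force: 6.4
```

Emit:
jog_arm(
  rows=[-0.3, 0.02, 0, 0, 0, 0, 1, -0.7, 0.05, 0, 0, 0, 0, 1, -1, 0.07, 0, 0, 0, 0, 1, -1, 0.07, 0, 0, 0, 0, 1, -1, 0.07, 0, 0, 0, 0, 1, -1, 0.07, 0.5, 0, 0, 0, 1, -1, 0.07, 1.2, 0.003, 0.04, 0, 0.5, -0.5, 0, 2, 0.003, 0.04, 0, 0.2, 0, 0, 2, 0, 0, 0, 0, 0, 0, 2, 0, 0, 0, 0, 0, 0, 2, 0, 0, 0, 0, 0, 0, 2, 0, 0, 0, 0, 0, 0, 1.5, 0, 0, 0, 0, 0, 0, 1, 0, 0, 0, 0, 0, 0, 0, 0, 0, 0, 0],
)

```text
clock: 14.02
eef_pos: [445.0, -73.5, 204.6]
eef_rot: [-3.141, 0.003, 3.073]
wrist_force: [0.8, -0.4, -0.4]
finger_gap: 57.2
finger_force: 0.0
```

Run:
```python
from h import *
a=np.array([.9977,-.068]);b=np.array([.068,.9977])
for n in ("top","side"):
    p,d,m=snap(n);C=cloud(d,m)
    for k,c in dict(C2=(538,-81),J3=(533,-164),J4=(527.5,-245),A=(549.5,242)).items():
        for lo_,hi_ in((108,124),):
            q=C[(C[...,2]>lo_)&(C[...,2]<hi_)&(np.hypot(C[...,0]-c[0],C[...,1]-c[1])<32)]
            if len(q):
                lo,hi=np.percentile(q,[3,97],axis=0);x=((lo+hi)/2);print(n,k,len(q),x.round(1),(hi-lo).round(0),(x[:2]@a).round(1),(x[:2]@b).round(1))
print(manip.read_state()["eef_pos"],manip.read_state()["eef_rot"])
```

```text
top C2 276 [538.5 -81.7 116.7] [38. 38.  9.] 542.8 -44.9
top J3 275 [ 533.3 -162.6  116.3] [38. 38.  8.] 543.1 -126.0
top J4 282 [ 527.7 -243.2  116.6] [37. 39. 10.] 543.0 -206.8
top A 281 [549.7 243.6 115.1] [38. 39.  9.] 531.9 280.4
side C2 257 [538.1 -84.4 114.2] [40. 42. 10.] 542.6 -47.6
side J3 287 [ 532.5 -166.3  113.9] [40. 41. 11.] 542.6 -129.7
side J4 312 [ 527.6 -247.1  114.3] [39. 40. 10.] 543.2 -210.6
[444.21654336 -73.31467131 202.36701513] [ 3.14154269e+00 -1.63351037e-04  3.07275542e+00]
```

Jar 1 is home: its depth along the row axis matches its neighbours to within 0.3 mm. Now the second jar.

Emit:
jog_arm(
  rows=[0.4, 1.0, 0, 0, 0, 0, 0, 0.7, 2.1, 0, 0, 0, 0, 0, 0.7, 2.1, 0, 0, 0, 0, 0, 0.7, 2.1, 0, 0, 0, 0, 0, 0.7, 2.1, 0, 0, 0, 0, 0, 0.7, 2.1, 0, 0, 0, 0, 0, 0.7, 2.1, 0, 0, 0, 0, 0, 0.7, 2.1, 0, 0, 0, 0, 0, 0.7, 2.1, 0, 0, 0, 0, 0, 0.7, 2.1, 0, 0, 0, 0, 0, 0.7, 2.1, 0, 0, 0, 0, 0, 0.7, 2.1, 0, 0, 0, 0, 0, 0.7, 2.1, 0, 0, 0, 0, 0, 0.7, 2.1, 0, 0, 0, 0, 0, 0.7, 2.1, 0, 0, 0, 0, 0, 0.3, 1.2, 0, 0, 0, 0, 0, 0, 0, 0, 0, 0, 0, 0, 0, 0, 0, 0, 0, 0, 0],
)

```text
clock: 15.62
eef_pos: [549.0, 242.8, 202.0]
eef_rot: [-3.141, -0.001, 3.074]
wrist_force: [-0.5, 0.4, 0.3]
finger_gap: 93.9
finger_force: 0.0
```

Emit:
jog_arm(
  rows=[0, 0, -0.8, 0, 0, 0, 0, 0, 0, -1.5, 0, 0, 0, 0, 0, 0, -1.5, 0, 0, 0, 0, 0, 0, -1.5, 0, 0, 0, 0, 0, 0, -1.5, 0, 0, 0, 0, 0, 0, -1.5, 0, 0, 0, 0, 0, 0, -1.5, 0, 0, 0, 0, 0, 0, -1.5, 0, 0, 0, 0, 0, 0, -1.5, 0, 0, 0, 0, 0, 0, -0.9, 0, 0, 0, 0, 0, 0, -0.5, 0, 0, 0, 0, 0, 0, 0, 0, 0, 0, 0.3, 0, 0, 0, 0, 0, 0, 0.4, 0, 0, 0, 0, 0, 0, 0.42],
)

```text
clock: 16.78
eef_pos: [549.8, 242.7, 61.8]
eef_rot: [3.141, 0.001, 3.073]
wrist_force: [0.4, -0.4, 0.3]
finger_gap: 77.3
finger_force: 0.0
```

Run:
```python
from h import *
p,d,m=snap("side");cv2.imwrite("pics/s5.png",cv2.resize(p[60:260,150:350],None,fx=3,fy=3))
s=manip.read_state();print(s["eef_pos"],s["finger_gap"],s["wrist_force"])
```

```text
[549.82035408 242.7276736   61.81698337] 73.35443509202247 [-0.27343784  0.0951092   0.1546831 ]
```

View pics/s5.png

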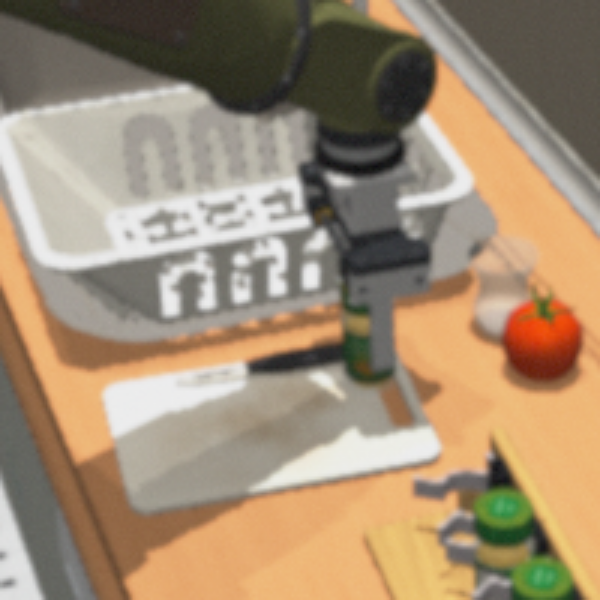

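The fingers straddle the second jar at crop (365,340). The peeler at (300,355) lies below and to the left, not touched. I'll close and lift.

Emit:
jog_arm(
  rows=[0, 0, 0, 0, 0, 0, 0.42, 0, 0, 0, 0, 0, 0, 0.5, 0, 0, 0, 0, 0, 0, 0.6, 0, 0, 0, 0, 0, 0, 0.7, 0, 0, 0, 0, 0, 0, 0.8, 0, 0, 0, 0, 0, 0, 1, 0, 0, 0, 0, 0, 0, 1, 0, 0, 0, 0, 0, 0, 1, 0, 0, 0, 0, 0, 0, 1, 0, 0, 0, 0, 0, 0, 1, 0, 0, 0.5, 0, 0, 0, 1, 0, 0, 1, 0, 0, 0, 1, 0, 0, 1.5, 0, 0, 0, 1, 0, 0, 1.5, 0, 0, 0, 1, 0, 0, 1, 0, 0, 0, 1, 0, 0, 0.5, 0, 0, 0, 1, 0, 0, 0, 0, 0, 0, 1],
  newtons=12,
)

```text
clock: 18.25
eef_pos: [549.8, 242.8, 122.3]
eef_rot: [3.141, 0.002, 3.073]
wrist_force: [-0.2, 1.1, -1.5]
finger_gap: 44.7
finger_force: 12.0
```

Emit:
jog_arm(
  rows=[-0.6, -0.8, 0, 0, 0, 0, 1, -1, -1.6, 0, 0, 0, 0, 1, -1, -1.8, 0, 0, 0, 0, 1, -1, -1.8, 0, 0, 0, 0, 1, -0.8, -1.8, 0, 0, 0, 0, 1, -0.6, -1.8, 0, 0, 0, 0, 1, -0.2, -1.8, 0, 0, 0, 0, 1, 0, -1.8, 0, 0, 0, 0, 1, 0, -1.8, 0, 0, 0, 0, 1, 0, -1.8, 0, 0, 0, 0, 1, 0, -1.8, 0, 0, 0, 0, 1, 0, -1.8, 0, 0, 0, 0, 1, 0, -1.5, 0, 0, 0, 0, 1, 0, -1.2, 0, 0, 0, 0, 1, 0, -0.6, 0, 0, 0, 0, 1, 0, 0, 0, 0, 0, 0, 1, 0, 0, 0, 0, 0, 0, 1],
)

```text
clock: 19.67
eef_pos: [497.4, 5.9, 120.8]
eef_rot: [3.141, -0.0, 3.072]
wrist_force: [-1.2, -0.6, -1.4]
finger_gap: 45.2
finger_force: 12.0
```

Next I descend to about 2 mm above contact, which should be at TCP z of about 63.

Emit:
jog_arm(
  rows=[0, 0, -0.6, 0, 0, 0, 1, 0, 0, -1, 0, 0, 0, 1, 0, 0, -1, 0, 0, 0, 1, 0, 0, -1, 0, 0, 0, 1, 0, 0, -1, 0, 0, 0, 1, 0, 0, -0.5, 0, 0, 0, 1, 0, 0, -0.3, 0, 0, 0, 1, 0, 0, 0, 0, 0, 0, 1, 0, 0, 0, 0, 0, 0, 1],
)

```text
clock: 20.42
eef_pos: [497.6, 5.6, 67.1]
eef_rot: [3.142, 0.0, 3.073]
wrist_force: [-0.4, -0.8, -1.1]
finger_gap: 45.3
finger_force: 12.0
```

Run:
```python
from h import *
p,d,m=snap("side");cv2.imwrite("pics/s6.png",cv2.resize(p[150:350,230:430],None,fx=3,fy=3))
s=manip.read_state();print(s["eef_pos"],s["finger_gap"],s["wrist_force"])
```

```text
[497.72770216   5.62625955  67.31243683] 45.18725858335125 [-0.50856775 -0.73089297 -1.16613908]
```

View pics/s6.png

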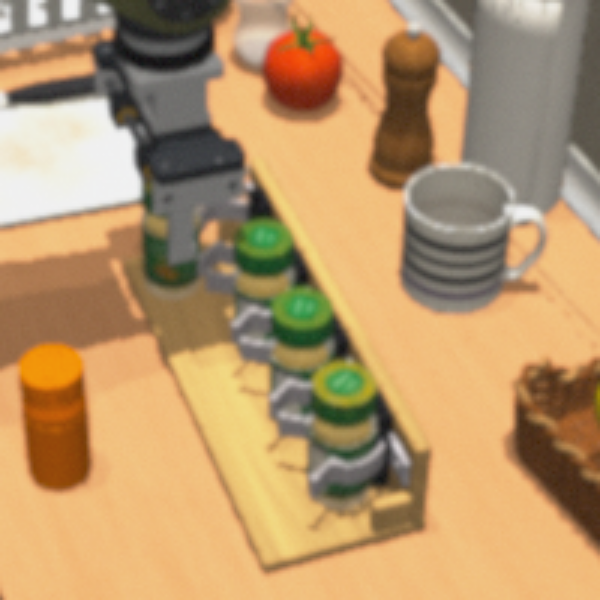

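The lower rack area shows jar 2, foot at crop (172,290), just above the plank and in front of the last empty clip. It sits a few mm forward in the fingers. I'll shift 3 mm inward and set it down.

Emit:
jog_arm(
  rows=[0.3, -0.02, -0.1, 0, 0, 0, 1, 0, 0, -0.1, 0, 0, 0, 1, 0, 0, -0.1, 0, 0, 0, 1, 0, 0, -0.05, 0, 0, 0, 1, 0, 0, 0, 0, 0, 0, 1, 0, 0, 0, 0, 0, 0, 1],
)

```text
clock: 20.97
eef_pos: [499.9, 5.5, 63.6]
eef_rot: [-3.142, -0.002, 3.073]
wrist_force: [-6.6, 0.2, 2.0]
finger_gap: 45.2
finger_force: 15.3
```

Emit:
jog_arm(
  rows=[-0.3, 0.02, 0, 0, 0, 0, 1, 0, 0, 0, 0, 0, 0, 1, 0, 0, 0, 0, 0, 0, 1],
)

```text
clock: 21.22
eef_pos: [497.7, 5.6, 63.7]
eef_rot: [3.142, 0.001, 3.073]
wrist_force: [-0.8, -0.6, -0.3]
finger_gap: 45.0
finger_force: 12.0
```

Run:
```python
from h import *
p,d,m=snap("top");cv2.imwrite("pics/t7.png",cv2.resize(p[200:300,250:400],None,fx=5,fy=5,interpolation=cv2.INTER_CUBIC))
p,d,m=snap("side");C=cloud(d,m)
# jar side-wall pts visible from the side camera, below fingers: circle fit
from scipy.optimize import least_squares
def fit(c,zlo,zhi):
    q=C[(C[...,2]>zlo)&(C[...,2]<zhi)&(np.hypot(C[...,0]-c[0],C[...,1]-c[1])<32)]
    r=least_squares(lambda k:np.hypot(q[:,0]-k[0],q[:,1]-k[1])-23,c,loss="soft_l1",f_scale=2)
    return r.x.round(1),len(q),round(float(np.median(abs(r.fun))),1)
print("jar2",fit((496,6),18,48));print("home1 (cal)",fit((538.5,-82),18,42),fit((533,-164),18,42))
s=manip.read_state();print(s["eef_pos"],s["finger_force"],s["wrist_force"])
```

```text
jar2 (array([498.4,   3.5]), 174, 1.4)
home1 (cal) (array([540.8, -83.3]), 24, 1.5) (array([ 533.6, -163.5]), 34, 0.9)
[497.70389034   5.61282506  63.61340104] 11.993329238612205 [ 0.69640297  0.0151286  -0.95454374]
```

Emit:
jog_arm(
  rows=[0, 0, -0.05, 0, 0, 0, 1, 0, 0, -0.05, 0, 0, 0, 1, 0, 0, 0, 0, 0, 0, 1],
)

```text
clock: 21.57
eef_pos: [497.5, 5.6, 62.3]
eef_rot: [-3.142, -0.0, 3.073]
wrist_force: [0.1, 0.0, -1.6]
finger_gap: 45.4
finger_force: 12.0
```

Emit:
jog_arm(
  rows=[0, 0, -0.05, 0, 0, 0, 1, 0, 0, -0.05, 0, 0, 0, 1, 0, 0, 0, 0, 0, 0, 1],
)

```text
clock: 21.82
eef_pos: [497.7, 5.7, 61.8]
eef_rot: [3.141, 0.001, 3.073]
wrist_force: [-2.5, -0.6, 4.4]
finger_gap: 45.4
finger_force: 12.0
```

Emit:
jog_arm(
  rows=[0, 0, 0.02, 0, 0, 0, 0.48, 0, 0, 0, 0, 0, 0, 0.45, 0, 0, 0, 0, 0, 0, 0.4, 0, 0, 0, 0, 0, 0, 0.3, 0, 0, 0, 0, 0, 0, 0.25, 0, 0, 0, 0, 0, 0, 0.2, 0, 0, 0, 0, 0, 0, 0.2],
)

```text
clock: 22.4
eef_pos: [497.4, 5.6, 61.6]
eef_rot: [-3.142, -0.0, 3.073]
wrist_force: [-0.8, 1.2, -0.6]
finger_gap: 74.8
finger_force: 0.0
```

Run:
```python
from h import *
from scipy.optimize import least_squares
p,d,m=snap("side");C=cloud(d,m)
def fit(c,zlo,zhi):
    q=C[(C[...,2]>zlo)&(C[...,2]<zhi)&(np.hypot(C[...,0]-c[0],C[...,1]-c[1])<32)]
    r=least_squares(lambda k:np.hypot(q[:,0]-k[0],q[:,1]-k[1])-23,c,loss="soft_l1",f_scale=2)
    return r.x.round(1),len(q),round(float(np.median(abs(r.fun))),1)
print(fit((497,5),16,32),fit((497,5),32,48))
s=manip.read_state();print(s["eef_pos"],s["finger_gap"],s["wrist_force"])
```

```text
(array([498.4,   4. ]), 93, 1.3) (array([499.3,   2.9]), 58, 1.1)
[497.45183246   5.65395139  61.62996393] 75.04428009134139 [-0.49750829 -0.05873385  0.07260317]
```

Released and standing. Now I retreat, tilt and close, as before.

Emit:
jog_arm(
  rows=[-0.5, 0.03, 0, 0, 0, 0, 0.2, -0.8, 0.05, 0, 0, 0, 0, 0.2, -1, 0.07, 0, 0, 0, 0, 0.2, -1, 0.07, 0, 0, 0, 0, 0.2, -1, 0.07, 0, 0, 0, 0, 0.2, -0.7, 0.05, 0, -0.003, -0.04, 0, 1, 0, 0, 0, -0.003, -0.04, 0, 1, 0, 0, 0, 0, 0, 0, 1, 0, 0, 0, 0, 0, 0, 1, 0, 0, 0, 0, 0, 0, 1, 0, 0, 0, 0, 0, 0, 1, 0, 0, 0, 0, 0, 0, 1, 0, 0, 0, 0, 0, 0, 1, 0, 0, 0, 0, 0, 0, 1, 0, 0, 0, 0, 0, 0, 1],
)

```text
clock: 23.7
eef_pos: [447.5, 9.0, 61.6]
eef_rot: [-3.141, 0.08, 3.073]
wrist_force: [0.4, -0.1, 0.4]
finger_gap: 11.8
finger_force: 0.0
```

Run:
```python
from h import *
a=np.array([.9977,-.068]);b=np.array([.068,.9977])
p,d,m=snap("top");C=cloud(d,m)
for k,c in dict(jar=(497.5,5),C2=(538,-81),J3=(533,-164)).items():
    q=C[(C[...,2]>108)&(C[...,2]<124)&(np.hypot(C[...,0]-c[0],C[...,1]-c[1])<32)]
    lo,hi=np.percentile(q,[3,97],axis=0);x=(lo+hi)/2;print(k,len(q),x.round(1),(hi-lo).round(0),(x[:2]@a).round(1),(x[:2]@b).round(1))
s=manip.read_state();print(s["eef_pos"],s["eef_rot"],s["finger_gap"])
```

```text
jar 278 [496.3   5.  116.8] [38. 38.  9.] 494.8 38.7
C2 278 [538.5 -81.7 116.6] [38. 38.  8.] 542.8 -44.8
J3 278 [ 533.2 -162.6  117.1] [38. 38.  8.] 543.1 -126.0
[447.46565419   9.02716424  61.58849379] [-3.14107358  0.08002096  3.07281646] 7.655446044186868
```

Emit:
jog_arm(
  rows=[0.4, -0.03, 0, 0, 0, 0, 1, 0.4, -0.03, 0, 0, 0, 0, 1, 0.4, -0.03, 0, 0, 0, 0, 1, 0.3, -0.02, 0, 0, 0, 0, 1, 0.2, -0.01, 0, 0, 0, 0, 1, 0.2, -0.01, 0, 0, 0, 0, 1, 0.2, -0.01, 0, 0, 0, 0, 1, 0.2, -0.01, 0, 0, 0, 0, 1, 0.2, -0.01, 0, 0, 0, 0, 1, 0.2, -0.01, 0, 0, 0, 0, 1, 0.2, -0.02, 0, 0, 0, 0, 1, 0.1, -0.01, 0, 0, 0, 0, 1, 0, 0, 0, 0, 0, 0, 1],
)

```text
clock: 24.83
eef_pos: [477.6, 7.0, 61.6]
eef_rot: [-3.141, 0.08, 3.073]
wrist_force: [-0.5, -0.9, -0.5]
finger_gap: 0.4
finger_force: 0.1
```

Emit:
jog_arm(
  rows=[0.2, -0.014, 0, 0, 0, 0, 1, 0.2, -0.014, 0, 0, 0, 0, 1, 0.2, -0.014, 0, 0, 0, 0, 1, 0.1, -0.007, 0, 0, 0, 0, 1, 0, 0, 0, 0, 0, 0, 1],
)

```text
clock: 25.25
eef_pos: [483.8, 6.6, 61.4]
eef_rot: [-3.141, 0.078, 3.073]
wrist_force: [-7.2, 0.2, 5.2]
finger_gap: 0.5
finger_force: 3.5
```

Emit:
jog_arm(
  rows=[0.2, -0.014, 0, 0, 0, 0, 1, 0.2, -0.014, 0, 0, 0, 0, 1, 0.1, -0.007, 0, 0, 0, 0, 1, 0, 0, 0, 0, 0, 0, 1],
)

```text
clock: 25.58
eef_pos: [488.1, 6.3, 61.4]
eef_rot: [-3.141, 0.076, 3.073]
wrist_force: [-11.9, 0.4, 8.8]
finger_gap: 0.2
finger_force: 6.2
```

Emit:
jog_arm(
  rows=[0.2, -0.014, 0, 0, 0, 0, 1, 0.2, -0.014, 0, 0, 0, 0, 1, 0.2, -0.014, 0, 0, 0, 0, 1, 0.2, -0.014, 0, 0, 0, 0, 1, 0, 0, 0, 0, 0, 0, 1],
)

```text
clock: 26.0
eef_pos: [497.0, 5.6, 61.3]
eef_rot: [-3.141, 0.078, 3.073]
wrist_force: [-3.5, -0.8, 0.2]
finger_gap: 0.5
finger_force: 2.1
```

Emit:
jog_arm(
  rows=[0.2, -0.014, 0, 0, 0, 0, 1, 0.2, -0.014, 0, 0, 0, 0, 1, 0.2, -0.014, 0, 0, 0, 0, 1, 0.2, -0.014, 0, 0, 0, 0, 1, 0.2, -0.014, 0, 0, 0, 0, 1, 0.2, -0.014, 0, 0, 0, 0, 1, 0, 0, 0, 0, 0, 0, 1],
)

```text
clock: 26.58
eef_pos: [510.1, 4.7, 61.8]
eef_rot: [-3.141, 0.081, 3.073]
wrist_force: [-0.1, -0.8, 0.1]
finger_gap: 0.1
finger_force: 0.0
```

Emit:
jog_arm(
  rows=[0.1, -0.007, 0, 0, 0, 0, 1, 0.1, -0.007, 0, 0, 0, 0, 1, 0.1, -0.007, 0, 0, 0, 0, 1, 0.1, -0.007, 0, 0, 0, 0, 1, 0, 0, 0, 0, 0, 0, 1],
)

```text
clock: 27.0
eef_pos: [512.9, 4.6, 61.4]
eef_rot: [-3.141, 0.078, 3.073]
wrist_force: [-4.9, 0.6, 2.8]
finger_gap: 0.4
finger_force: 2.3
```

Emit:
jog_arm(
  rows=[0.1, -0.007, 0, 0, 0, 0, 1, 0.03, 0, 0, 0, 0, 0, 1, 0, 0, 0, 0, 0, 0, 1, 0, 0, 0, 0, 0, 0, 1],
)

```text
clock: 27.33
eef_pos: [513.2, 4.6, 61.3]
eef_rot: [-3.141, 0.076, 3.073]
wrist_force: [-12.6, 0.6, 8.4]
finger_gap: 0.8
finger_force: 6.4
```

The stop is felt: about 13 N with no further travel. Now I retreat and check.

Emit:
jog_arm(
  rows=[-0.3, 0.02, 0, 0, 0, 0, 1, -0.7, 0.05, 0, 0, 0, 0, 1, -1, 0.07, 0, 0, 0, 0, 1, -1, 0.07, 0, 0, 0, 0, 1, -1, 0.07, 0, 0, 0, 0, 1, -1, 0.07, 0.5, 0, 0, 0, 1, -1, 0.07, 1.2, 0.003, 0.04, 0, 1, -1, 0, 2, 0.003, 0.04, 0, 1, -1.5, 1.5, 2, 0, 0, 0, 1, -1.5, 2, 2, 0, 0, 0, 1, -1.5, 2, 2, 0, 0, 0, 1, -1, 2, 2, 0, 0, 0, 1, 0, 2, 1, 0, 0, 0, 1, 0, 1, 0, 0, 0, 0, 1, 0, 0, 0, 0, 0, 0, 1],
)

```text
clock: 28.58
eef_pos: [389.7, 114.8, 188.6]
eef_rot: [3.141, 0.001, 3.075]
wrist_force: [0.2, -0.6, -0.5]
finger_gap: 0.1
finger_force: 0.0
```

Run:
```python
from h import *
a=np.array([.9977,-.068]);b=np.array([.068,.9977])
for n in("top","side"):
    p,d,m=snap(n);C=cloud(d,m)
    if n=="side":cv2.imwrite("pics/s8.png",cv2.resize(p[130:350,170:430],None,fx=2.7,fy=2.7))
    for k,c in dict(C1=(544,0),C2=(538,-81),J3=(533,-164),J4=(527.5,-245)).items():
        q=C[(C[...,2]>108)&(C[...,2]<124)&(np.hypot(C[...,0]-c[0],C[...,1]-c[1])<32)]
        lo,hi=np.percentile(q,[3,97],axis=0);x=(lo+hi)/2;print(n,k,len(q),x.round(1),(hi-lo).round(0),(x[:2]@a).round(1),(x[:2]@b).round(1))
s=manip.read_state();print(s["clock"],s["eef_pos"],s["wrist_force"])
```

```text
top C1 280 [ 5.436e+02 -1.000e-01  1.161e+02] [38. 39.  9.] 542.4 36.9
top C2 280 [538.5 -81.7 116.6] [38. 38.  9.] 542.8 -44.9
top J3 279 [ 533.3 -162.6  116.4] [38. 38.  9.] 543.1 -126.0
top J4 282 [ 527.7 -243.1  116.7] [37. 38.  9.] 543.0 -206.6
side C1 221 [543.4  -3.  114.6] [40. 40. 10.] 542.4 33.9
side C2 253 [538.  -83.9 114.2] [39. 42. 10.] 542.4 -47.2
side J3 279 [ 532.7 -166.5  114.3] [40. 40. 10.] 542.8 -129.9
side J4 307 [ 527.5 -246.9  114.1] [40. 40. 10.] 543.1 -210.4
28.6833 [389.47254144 113.26609541 187.60100382] [0.74777122 0.32901219 0.11854963]
```

View pics/s8.png

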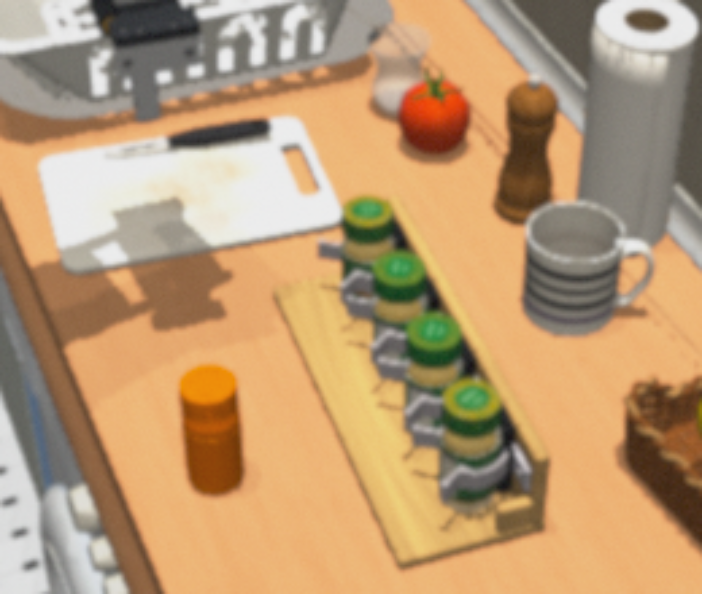

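All four jars stand in line at crop (368,240), (400,290), (434,350) and (471,440), upright and level in depth. The bystanders are unmoved and the arm is clear. I'll hand the job in.

```bash
python3 -c "
from cell import manip
print(manip.sign_off())"
```

```text
the job is handed in; nothing more can be done
None
```

I pressed both jars home in the two empty clips until I felt the stop (about 12–13 N); they stand upright in line with the other two, everything else looks unmoved in the last picture, and I handed the job in at about 29 s; the one odd reading was a brief 6.6 N touch, probably a finger against the clip's jaws, before I set the second jar down.

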